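# Bed the cookie-press discs and close the caddy

### The arm

A 6-joint arm with a two-finger parallel gripper is mounted at the origin on the work surface. World frame = base frame: x ahead of the robot, y to its left, z up, the work surface at z = 0. Lengths are in m, angles in rad, forces in N, time in s.
With the tool pointing down it reaches from about 0.425 to 0.925 m from the base axis. Payload 12.5 kg.
Tool frame: the origin (TCP) lies where the fingers leave the gripper's body, on its centre line; the fingertips stand 73 mm ahead of it and the grasp point (between the pads) lies 54 mm ahead of it; z points along the fingers, y is the direction in which the jaws open and shut (so a half turn about z gives the same grasp; the last joint's range is limited). The gripper opens to 85 mm and grips with 20 to 120 N. Pads are 22 mm wide; open, the fingers measure 114 mm over their backs; the gripper's body (76 mm by 85 mm) begins 54 mm behind the grasp point. The pads swing forward as they close: fully open they stand 13 mm farther back than shut.
Start: joints at [1.007, 0.491, 1.559, -0, 1.092, -0.106], TCP at [0.276, 0.561, 0.304] pointing down, gripper open.
Joint ranges: [-3.1, 3.1], [-0.84, 2.19], [0.05, 2.79], [-1.13, 4.28], [0.06, 2.93], [-2.69, 2.69]. Speed limits (rad/s): [2.22, 2.22, 2.79, 3.14, 3.14, 3.14].

### API

Orientations are given as [roll, pitch, yaw] about the fixed x, y, z axes, in that order (R = Rz(yaw) Ry(pitch) Rx(roll)).
In Python, from bench import * gives the robot as it stands. The module is installed in compiled form; this text tells all that it offers.
- The arm moves only by the shell command python3 -m pendant 'ROWS' [FORCE]. ROWS is JSON, a list of rows, each a list of 7 numbers: the shift along the tool's x, y, z scaled (see below), then the turn, a rotation vector about the tool's x, y, z scaled (see below), then the finger opening in mm, from 0 to 85.4. A call has 1 to 12 rows; each row shifts and turns the commanded pose from where the row before left it, along the tool's axes as they then stand; what a row does not reach is not made up. The controller multiplies each number of a shift by 40 mm and each number of a turn by 0.1 rad. A row lasts 1/10 s, in which the tool goes at most 50 mm and 8.59 degrees, less where a joint would pass 70% of its speed; a pose out of reach is approached as far as the arm can. A call with a number of a shift or a turn outside -1 to 1 is refused whole. A call with a gripper value outside its range is refused whole. The fingers move at their own pace and stop on an object; FORCE is the grip in N (left out, the last holds). Time passes only in rows, so rows that do not move let the fingers close. It gives the time, the measured TCP pose, the force and the opening at its end, in the units of the state.
- sense(): the state, without advancing time (a new reading comes with each control period).
- read_camera(name): name is "scene" or "top" or "wrist"; returns (picture, depth): 384x512x3 uint8, red, green, blue; 384x512 float32, m along the optical axis (not along the pixel's ray), 0 where there is no reading.
- get_calibration(name): a dict with "fov_y" (degrees; the focal length in pixels is half the picture's height over the tangent of half this angle, whatever the lens; pixels are square), "cx", "cy" (the principal point, pixels), "extrinsics" (4x4, takes a point from camera to world coordinates). Camera axes: x right, y up, looking along -z (the intrinsics and any distortion apply to the point x, -y, -z); pixel columns grow to the right and rows downward; lengths in m; the calibration is good to about 2 mm. A picture is of the moment at which its call begins: read the wrist's pose just before it. get_calibration takes no time and is no camera call; for the wrist camera it gives the pose at the moment of the call.
- sign_off(): hands the job in, once; it reports no verdict.
Trained networks look in the newest picture that a camera, given by its name, has taken for a name from the list of things; names that differ only in an ending like _2 or _b are one class to them, and where a whole thing is asked for, a point or a joint stands for the part that bears it (a point fixed in the world has none). Each returns a list of dicts, best first, with "p" (0 to 1); they miss things now and then, are a little off and sometimes report something else, mostly with a low value. They report only what shows in the picture. A call takes as long as a camera call.
- outline_of(query, camera): "pixels" (384x512 bool, what is visible of it) and "box" ([left, top, right, bottom] in pixels, round what is visible of it).
The state is a dict: "t": time; "joint_positions": joint angles; "qd": joint speeds; "effort": joint torques, N m; "position": TCP position; "orientation": TCP orientation; "force": force on the tool from outside, world axes, zero at the start; "ft_torque": the same for the moment, N m; "finger_gap": finger opening in m.
Only numpy, scipy, OpenCV 4.12 (cv2) and the standard library are available. Lean on these libraries where they do the work, as an engineer would, in place of code of your own. Each camera call takes 0.05 s, during which the arm holds its last target. There are 200 camera calls.

### The job

Four steel cookie-press discs stand half raised in the row of seats in the orange caddy, each with its left edge (the robot's left) already tucked in. Run the fingertips lightly along the row from left to right in one stroke, without leaving the row, so that the discs go down flat into their seats one after another; only then push the white sliding door by its ridge until it is fully shut over them. Lift nothing, do not lever the discs up, and leave the other things on the counter where they are.

Things in the scene. Friction and masses are not known exactly. Their poses are not given: they have to be found in the camera images.
- caddy: Orange disc caddy fixed by suction feet, 162 mm (x) by 264 mm (y). Origin on the counter under its middle; at yaw 0 x points away from the robot, y to its left; yaw within 20 degrees. Flat deck 46 mm above the counter. Seats in a row along y on the line x = -55 mm. The open door parks over x > -21 mm. Side walls at |y| = 116-132 mm, 61 mm high; front stop at x = -90 to -96 mm, 52 mm high.
- seat1 (a point): Centre of the first (leftmost) disc seat, fixed on the caddy at deck height (46 mm above the counter), caddy y = +84 mm. The seat is a recess 46 mm across and 3.5 mm deep.
- seat2 (a point): Centre of the second disc seat, fixed on the caddy at deck height (46 mm above the counter), caddy y = +28 mm. The seat is a recess 46 mm across and 3.5 mm deep.
- seat3 (a point): Centre of the third disc seat, fixed on the caddy at deck height (46 mm above the counter), caddy y = -28 mm. The seat is a recess 46 mm across and 3.5 mm deep.
- seat4 (a point): Centre of the fourth (rightmost) disc seat, fixed on the caddy at deck height (46 mm above the counter), caddy y = -84 mm. The seat is a recess 46 mm across and 3.5 mm deep.
- disc1 (a joint): Tilt (rad) of the disc with a flower cut-out in seat 1: steel, 44 mm across, 2 mm thick. It turns about its tucked left edge (22 mm from the seat centre to caddy +y, axis along caddy x, on the seat floor); its right edge stands up. 0 = flat, top 1.5 mm below the deck; starts at 0.22 to 0.5 (edge 8 to 19 mm above the deck). 1.4 N down at its middle lowers it; it stays where left.
- disc2 (a joint): Tilt (rad) of the disc with a star cut-out in seat 2: steel, 44 mm across, 2 mm thick. It turns about its tucked left edge (22 mm from the seat centre to caddy +y, axis along caddy x, on the seat floor); its right edge stands up. 0 = flat, top 1.5 mm below the deck; starts at 0.22 to 0.5 (edge 8 to 19 mm above the deck). 1.4 N down at its middle lowers it; it stays where left.
- disc3 (a joint): Tilt (rad) of the disc with a three-slot ribbon cut-out in seat 3: steel, 44 mm across, 2 mm thick. It turns about its tucked left edge (22 mm from the seat centre to caddy +y, axis along caddy x, on the seat floor); its right edge stands up. 0 = flat, top 1.5 mm below the deck; starts at 0.22 to 0.5 (edge 8 to 19 mm above the deck). 1.4 N down at its middle lowers it; it stays where left.
- disc4 (a joint): Tilt (rad) of the disc with a fir-tree cut-out in seat 4: steel, 44 mm across, 2 mm thick. It turns about its tucked left edge (22 mm from the seat centre to caddy +y, axis along caddy x, on the seat floor); its right edge stands up. 0 = flat, top 1.5 mm below the deck; starts at 0.22 to 0.5 (edge 8 to 19 mm above the deck). 1.4 N down at its middle lowers it; it stays where left.
- door (a joint): Opening (m) of the white sliding door: 0 = shut over the discs against the front stop, starts 0.068 to 0.080 (over the rear deck). It closes towards caddy -x (the robot) with about 2 N, no latch. Panel 68 mm (x) by 236 mm by 3 mm, its underside 4 mm above the deck; shut, its middle lies over the row line.
- ridge (a point): Middle of the top of the door's ridge, an upright rib 110 mm long (along caddy y), 7 mm thick, from the panel's top (53 mm above the counter) to 67 mm above the counter; the panel ends 8 mm behind the ridge's middle. Moves with the door; when shut it lies at caddy x = -29 mm.
- press: Bystander, loose: aluminium cookie press lying down, 290 mm long along its x, barrel 54 mm across, black trigger head and pistol grip to its +y, 62 mm high. Origin on the counter under the barrel.
- plate: Bystander, loose: white melamine plate, 200 mm across, 20 mm high. Origin under its middle.
- spatula: Bystander, loose: red hard silicone spatula lying just in front of the caddy along the caddy's y, 270 mm long, 52 mm wide, 12 mm high. Origin at its underside, near mid-length.
- jar: Bystander, loose: jar with a red cap, 44 mm across, 75 mm high, standing to the right of the caddy. Origin under its middle.
- spare_a: Bystander, loose: spare steel disc, 44 mm across, 3 mm thick, lying flat on the counter left of the caddy.
- spare_b: Bystander, loose: second spare steel disc, as the first, lying left of the caddy.
- mug: Bystander, loose: blue mug, 76 mm across, 85 mm high. Origin under its middle.

How it is judged:
On the way, in this order (a step that is already met when the one before it is completed fails the run):
1. the first (leftmost) disc goes down flat into its seat (value of joint disc1 below 0.1 rad), for 0.1 s.
2. the second disc goes down flat into its seat (value of joint disc2 below 0.1 rad), for 0.1 s.
3. the third disc goes down flat into its seat (value of joint disc3 below 0.1 rad), for 0.1 s.
4. the fourth (rightmost) disc goes down flat into its seat (value of joint disc4 below 0.1 rad), for 0.1 s.
5. the door is slid fully shut over the discs (value of joint door below 0.005 m), for 0.2 s.
At the end, for the whole second after the job is handed in: All four discs lie flat (tilt under 0.10 rad), the door is shut to within 5 mm, and every bystander is within 15 mm of where it started (value of joint each of disc1, disc2, disc3, disc4 below 0.1 rad and value of joint door below 0.005 m and distance of each of press, plate, spatula, jar, spare_a, spare_b, mug from where it was at the start of the episode below 0.015 m); the robot touches nothing.
It fails at once if the stroke is broken off: between the first disc going down and the fourth, the fingertips rise more than about 45 mm above the caddy's deck (the point between the finger pads above 110 mm) (value of joint disc1 below 0.1 rad and value of joint disc4 above 0.1 rad and height (world z) of the grasp point above 0.11 m).
It fails at once if the door is pushed over a disc that still stands up (door less than 55 mm open while a disc is tilted over 0.12 rad) (value of joint door below 0.055 m and value of joint any of disc1, disc2, disc3, disc4 above 0.12 rad).
It fails at once if a disc in the caddy is levered or lifted up (tilt over 0.75 rad) (value of joint any of disc1, disc2, disc3, disc4 above 0.75 rad).
It fails at once if the discs or caddy are pressed hard (over 30 N) (contact force between the fingers and caddy above 30 N).
It fails at once if another thing on the counter is lifted (over 15 mm) or shifted (over 20 mm) (height (world z) of any of press, plate, spatula, jar, spare_a, spare_b, mug above 0.015 m or distance of any of press, plate, spatula, jar, spare_a, spare_b, mug from where it was at the start of the episode above 0.02 m).
It also fails if it takes over 48 s, if anything falls off the work surface, if the arm or the gripper's body presses on something with over 40 N, if the wrist force passes 120 N, or if a joint passes its speed limit or range.

## Working session

There is one attempt and no reset: what is moved stays moved. The work goes in short steps, Python scripts to look and compute and a shell command to move; the robot and the scene stay as the last step left them, time stands still between calls to the robot, and variables do not carry over. Pictures are saved under pics/ and viewed, on a budget of 10 in all, crops included, one or two more only if the job needs it, and the job is handed in when it is done.

```bash
mkdir -p pics
cat > h.py <<'E'
from bench import *
import numpy as np, cv2
def cloud(name):
    img,d=read_camera(name); c=get_calibration(name)
    f=192/np.tan(np.radians(c["fov_y"])/2)
    v,u=np.mgrid[0:384,0:512]
    P=np.stack([(u-c["cx"])/f*d,-(v-c["cy"])/f*d,-d,np.ones_like(d)],-1)@np.array(c["extrinsics"]).T
    P=P[...,:3]; P[d==0]=np.nan
    return img,P
E
python3 - <<'E'
from h import *
print(sense())
for n in("top","scene"):
    img,P=cloud(n); cv2.imwrite(f"pics/{n}0.png",img[...,::-1]); np.save(n,P)
    print(n,{k:v for k,v in get_calibration(n).items()})
    for q in["caddy","disc1","disc2","disc3","disc4","door","spatula","jar","press","mug"]:
        for o in outline_of(q,n)[:1]:
            m=o["pixels"]; print(q,round(o["p"],2),o["box"],np.nanmedian(P[m],0).round(3),np.nanpercentile(P[m][:,2],[2,98]).round(3))
E
```

```text
{'t': 0.0, 'joint_positions': array([ 1.00739562e+00,  4.91572650e-01,  1.55947276e+00, -1.03162699e-05,
        1.09167023e+00, -1.05583455e-01]), 'qd': array([ 8.84716461e-05,  3.87230330e-04, -4.08699537e-04, -1.39066917e-04,
       -2.04611553e-04,  5.72849859e-04]), 'effort': array([-1.37328021e-03, -6.18471479e+01, -2.61573011e+01, -2.73472715e-04,
        4.20657816e-03,  1.27359900e-05]), 'position': array([0.27613694, 0.56052529, 0.30331153]), 'orientation': array([-3.14047496e+00, -1.09249717e-04,  2.68378010e+00]), 'force': array([ 0.05285303, -0.09431698,  0.1741619 ]), 'ft_torque': array([-0.05759144,  0.04313335, -0.04483897]), 'finger_gap': 0.08504408590986351}
top {'fov_y': 45.38125759807697, 'cx': 254.7627642648633, 'cy': 186.51334333813057, 'extrinsics': array([[ 9.18514307e-03,  9.84968102e-01, -1.72491944e-01,
         2.43123398e-01],
       [-9.99957516e-01,  8.91398532e-03, -2.34655391e-03,
        -4.64897612e-03],
       [-7.73690091e-04,  1.72506170e-01,  9.85008133e-01,
         1.42291596e+00],
       [ 0.00000000e+00,  0.00000000e+00,  0.00000000e+00,
   
[... 1085 characters left out ...]
7 0.114 0.052] [0.018 0.066]
disc1 0.49 [283.9, 220.7, 294.9, 235.4] [0.561 0.154 0.055] [0.047 0.064]
disc2 0.49 [283.9, 220.7, 294.9, 235.4] [0.561 0.154 0.055] [0.047 0.064]
disc3 0.49 [283.9, 220.7, 294.9, 235.4] [0.561 0.154 0.055] [0.047 0.064]
disc4 0.49 [283.9, 220.7, 294.9, 235.4] [0.561 0.154 0.055] [0.047 0.064]
door 0.86 [229.6, 221.0, 306.2, 269.3] [0.629 0.101 0.054] [0.048 0.068]
spatula 0.81 [254.9, 199.3, 329.7, 234.1] [0.479 0.166 0.009] [0.004 0.015]
jar 0.6 [222.8, 194.9, 235.0, 220.2] [ 0.513 -0.054  0.052] [0.005 0.078]
press 0.67 [83.3, 167.5, 141.0, 238.3] [ 0.579 -0.454  0.049] [0.01  0.065]
mug 0.72 [119.9, 132.9, 152.3, 168.4] [ 0.332 -0.465  0.05 ] [-0.002  0.086]
```

Run:
```python
from h import *
a=cv2.imread("pics/top0.png")[95:215,145:305]; b=cv2.imread("pics/scene0.png")[170:290,190:350]
cv2.imwrite("pics/v1.png",np.vstack([cv2.resize(x,None,fx=2.5*1,fy=2.5,interpolation=3) for x in(a,b)])) 
from scipy.optimize import minimize
# orange caddy points above 20 mm, rectangle fit
pts=[]
for n in("top","scene"):
    P=np.load(n+".npy"); im=cv2.cvtColor(cv2.imread(f"pics/{n}0.png"),cv2.COLOR_BGR2HSV)
    m=(im[...,0]>5)&(im[...,0]<22)&(im[...,1]>140)&(P[...,2]>.03)&(P[...,2]<.075)&(abs(P[...,0]-.59)<.2)&(abs(P[...,1]-.11)<.22)
    q=P[m]; pts.append(q); r=cv2.minAreaRect(q[:,:2].astype(np.float32)); print(n,m.sum(),r,np.percentile(q[:,2],[5,50,95]))
    w=q[q[:,2]>.057]; print(len(w),"walls",cv2.minAreaRect(w[:,:2].astype(np.float32)))
    R=(P[...,2]>.060)&(im[...,1]<60)&(abs(P[...,0]-.62)<.1)&(abs(P[...,1]-.11)<.12)
    q=P[R]; print("ridge",len(q),cv2.minAreaRect(q[:,:2].astype(np.float32)))
```

```text
top 2296 ((0.5786973237991333, 0.07528217881917953), (0.34297803044319153, 0.16697075963020325), 72.16838073730469) [0.04103243 0.04813089 0.06418353]
528 walls ((0.578843355178833, 0.07674428820610046), (0.339138388633728, 0.16264325380325317), 71.7160415649414)
ridge 205 ((0.5958364605903625, 0.1098226010799408), (0.22572530806064606, 0.12775135040283203), 74.0481948852539)
scene 1864 ((0.5794431567192078, 0.07467537373304367), (0.34153011441230774, 0.16606104373931885), 71.98561096191406) [0.03655897 0.04795014 0.06405348]
476 walls ((0.5823801755905151, 0.07488086819648743), (0.33939120173454285, 0.16365478932857513), 72.57329559326172)
ridge 177 ((0.598839521408081, 0.11162582039833069), (0.15855538845062256, 0.125789076089859), 71.40196228027344)
```

View pics/v1.png

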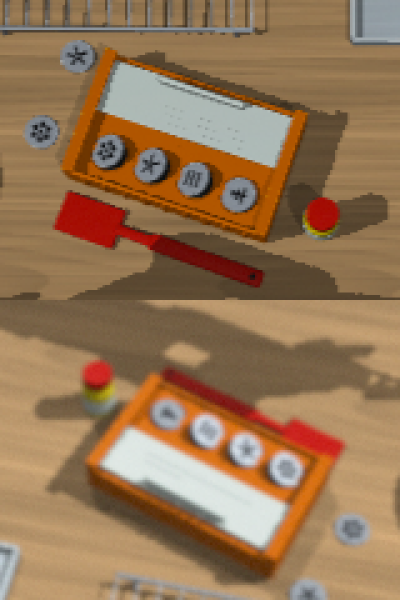

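The picture shows the caddy (top view, upper panel): row of four raised discs from (108,150) to (238,195), flower leftmost; door parked behind, spatula in front, jar at right. The jar polluted my orange mask, so I refit without it.

```bash
cat >> h.py <<'E'
def fit(img,P):
    im=cv2.cvtColor(img,cv2.COLOR_RGB2HSV)
    m=(im[...,0]>5)&(im[...,0]<22)&(im[...,1]>140)&(P[...,2]>.035)&(P[...,2]<.075)&(abs(P[...,0]-.59)<.2)&(abs(P[...,1]-.11)<.22)
    n,l,s,_=cv2.connectedComponentsWithStats(m.astype(np.uint8)); k=1+s[1:,4].argmax(); q=P[l==k]
    q=q[~((q[:,1]<-.02)&(q[:,0]<.515))]
    return q,cv2.minAreaRect(q[:,:2].astype(np.float32))
E
python3 - <<'E'
from h import *
for n in("top","scene"):
    P=np.load(n+".npy"); img=cv2.imread(f"pics/{n}0.png")[...,::-1].copy()
    q,r=fit(img,P); print(n,len(q),r)
    c=np.array(r[0]); th=np.radians(r[2]-90 if r[2]>45 else r[2])
    print("yaw",np.degrees(th))
    R=np.array([[np.cos(th),-np.sin(th)],[np.sin(th),np.cos(th)]])
    L=(P[...,:2]-c)@R; Z=P[...,2]
    for y in(84,28,-28,-84):
        s=(np.hypot(L[...,0]+.055,L[...,1]-y/1e3)<.024); a=np.c_[L[s],np.ones(s.sum())]; b=np.linalg.lstsq(a,Z[s],rcond=None)[0]
        print(y,s.sum(),"slope y",b[1].round(2),"z",np.percentile(Z[s],[5,95]).round(4))
    s=(Z>.06)&(abs(L[...,1])<.06)&(abs(L[...,0])<.09)&(L[...,0]>0); print("ridge",s.sum(),np.nanpercentile(L[s],[5,50,95],0).round(4).tolist(),Z[s].mean())
    s=(img.min(-1)>120)&(abs(Z-.053)<.005)&(abs(L[...,1])<.1)&(L[...,0]>-.02)&(abs(L[...,0])<.09); print("panel",np.nanpercentile(L[s],[1,99],0).round(4).tolist(),np.median(Z[s]))
    s=(abs(L[...,0]-0)<.1)&(abs(L[...,1])<.14)&(Z>.055); print("wall",np.nanpercentile(L[s],[0,1,99,100],0).round(4).tolist())
E
```

```text
top 2254 ((0.5905576944351196, 0.11230157315731049), (0.2656014561653137, 0.16614428162574768), 71.96245574951172)
yaw -18.03754425048828
84 189 slope y -0.05 z [0.0412 0.0631]
28 189 slope y -0.07 z [0.0408 0.0626]
-28 192 slope y -0.03 z [0.0414 0.063 ]
-84 189 slope y -0.08 z [0.0417 0.0545]
ridge 101 [[0.0278, -0.0498], [0.0634, -0.0017], [0.0676, 0.0483]] 0.06609359787412922
panel [[0.0056, -0.0985], [0.071, 0.098]] 0.053622976322254434
wall [[-0.0812, -0.1328], [-0.0796, -0.1321], [0.0775, 0.1303], [0.0831, 0.1328]]
scene 1766 ((0.5912485122680664, 0.11097770929336548), (0.265182763338089, 0.16606104373931885), 71.98561096191406)
yaw -18.014389038085938
84 144 slope y -0.15 z [0.0445 0.0622]
28 140 slope y -0.17 z [0.0449 0.0626]
-28 133 slope y -0.25 z [0.0447 0.0634]
-84 143 slope y -0.14 z [0.0439 0.0546]
ridge 105 [[0.0617, -0.0493], [0.0663, 0.0032], [0.069, 0.0506]] 0.0661303220594795
panel [[0.0011, -0.0982], [0.0714, 0.0986]] 0.05388126628654999
wall [[-0.083, -0.1326], [-0.0754, -0.131], [0.0797, 0.1318], [0.083, 0.1326]]
```

Run:
```python
from h import *
for n,c in(("top",(.5906,.1123)),("scene",(.5912,.1110))):
    P=np.load(n+".npy"); img=cv2.imread(f"pics/{n}0.png")
    th=np.radians(-18.03);R=np.array([[np.cos(th),-np.sin(th)],[np.sin(th),np.cos(th)]])
    L=(P[...,:2]-np.array(c))@R; Z=P[...,2]; S=cv2.cvtColor(img,cv2.COLOR_BGR2HSV)[...,1]
    for y in(84,28,-28,-84):
        s=(abs(L[...,0]+.05)<.032)&(abs(L[...,1]-y/1e3)<.027)&(S<90)&(L[...,0]<-.01)
        a=np.c_[L[s],np.ones(s.sum())]; b=np.linalg.lstsq(a,Z[s],rcond=None)[0]
        print(n,y,s.sum(),"x",np.percentile(L[s][:,0],[2,98]).round(4),"y",np.percentile(L[s][:,1],[2,98]).round(4),"slopes",b.round(3),"z",np.percentile(Z[s],[2,98]).round(4))
    s=(abs(L[...,1])<.1)&(abs(L[...,0])<.11)
    for x in np.arange(-.1,.095,.01):
        t=s&(abs(L[...,0]-x)<.003); print(round(x,3),np.nanmedian(Z[t]).round(4),end="; ")
    print()
```

```text
top 84 142 x [-0.0592 -0.0207] y [0.0659 0.1002] slopes [ 0.045 -0.143  0.068] z [0.0394 0.0658]
top 28 142 x [-0.0595 -0.0211] y [0.01   0.0456] slopes [ 0.027 -0.183  0.06 ] z [0.0403 0.066 ]
top -28 144 x [-0.0586 -0.0213] y [-0.0453 -0.0107] slopes [ 0.032 -0.137  0.052] z [0.0415 0.0664]
top -84 151 x [-0.0585 -0.0207] y [-0.1042 -0.0672] slopes [-0.008 -0.152  0.036] z [0.0419 0.0574]
-0.1 0.0019; -0.09 0.0007; -0.08 0.0359; -0.07 0.0466; -0.06 0.0466; -0.05 0.0495; -0.04 0.0506; -0.03 0.0498; -0.02 0.0483; -0.01 0.0465; -0.0 0.0464; 0.01 0.0536; 0.02 0.0537; 0.03 0.0539; 0.04 0.0539; 0.05 0.0536; 0.06 0.0548; 0.07 0.0543; 0.08 0.0462; 0.09 0.0086; 
scene 84 158 x [-0.0593 -0.02  ] y [0.064  0.1049] slopes [-0.066 -0.149  0.063] z [0.0409 0.0643]
scene 28 150 x [-0.0597 -0.0207] y [0.0059 0.0469] slopes [-0.062 -0.093  0.054] z [0.0413 0.0645]
scene -28 143 x [-0.0591 -0.0196] y [-0.0502 -0.009 ] slopes [-0.06  -0.181  0.047] z [0.0422 0.0643]
scene -84 126 x [-0.0587 -0.0209] y [-0.1072 -0.0671] slopes [-0.051 -0.114  0.038] z [0.0419 0.0558]
-0.1 nan; -0.09 nan; -0.08 0.0512; -0.07 0.0467; -0.06 0.0487; -0.05 0.0511; -0.04 0.051; -0.03 0.0501; -0.02 0.0477; -0.01 0.0468; -0.0 0.0473; 0.01 0.0538; 0.02 0.0546; 0.03 0.0544; 0.04 0.0538; 0.05 0.0535; 0.06 0.0547; 0.07 0.0535; 0.08 0.0259; 0.09 0.0012;
  return np.nanmean(a, axis, out=out, keepdims=keepdims)
```

The disc centres sit 40 mm in front of the orange body's middle. That puts the caddy origin 15 mm behind that middle, so yaw is −18.0° and the door is about 78 mm open. Next I turn, close the fingers and move above the left end of the row.

```bash
python3 -m pendant '[[0,0,0,0,0,-0.72,0],[-0.45,-0.26,0,0,0,-0.72,0],[-0.95,-0.55,0,0,0,0,0],[-0.95,-0.55,0,0,0,0,0],[-0.95,-0.55,0,0,0,0,0],[-0.95,-0.55,0,0,0,0,0],[-0.95,-0.55,0,0,0,0,0],[-0.95,-0.55,0,0,0,0,0],[-0.95,-0.55,0,0,0,0,0],[-0.95,-0.55,0,0,0,0,0],[-0.95,-0.55,0,0,0,0,0],[-0.95,-0.55,0,0,0,0,0]]' 30
cat > g.py <<'E'
from h import *
th=np.radians(-18.03);R=np.array([[np.cos(th),-np.sin(th)],[np.sin(th),np.cos(th)]])
O=np.array([.5909,.1117])+R@[.015,0]
if __name__=="__main__":
    s=sense(); print(s["t"],"caddy xy",((s["position"][:2]-O)@R).round(4),"tip z",(s["position"][2]-.073).round(4),"rpy",s["orientation"].round(3),"F",s["force"].round(2),"gap",round(s["finger_gap"],4))
E
python3 g.py
```

```text
t: 2.3
position: [0.5835, 0.2161, 0.304]
orientation: [3.141, 0.0, 2.828]
force: [0.5, 0.5, -0.4]
finger_gap: 0.0001
2.3 caddy xy [-0.0543  0.097 ] tip z 0.231 rpy [3.141 0.    2.828] F [ 0.51  0.53 -0.39] gap 0.0001
```

Run:
```python
from g import *
img,P=cloud("wrist"); cv2.imwrite("pics/w1.png",img[...,::-1])
L=(P[...,:2]-O)@R; Z=P[...,2]
q,r=fit(img,P); print(r)
for y in(84,28,-28,-84):
    s=(abs(L[...,0]+.055)<.012)&(abs(L[...,1]-y/1e3)<.018)
    if s.sum()>50:
        b=np.linalg.lstsq(np.c_[L[s],np.ones(s.sum())],Z[s],rcond=None)[0]; print(y,s.sum(),b.round(3),np.percentile(Z[s],[2,98]))
s=(Z>.18)&(Z<.28); print(s.sum(), np.nanpercentile(P[s],[0,1,5],0) if s.any() else 0)
```

```text
((0.5930771231651306, 0.10485529899597168), (0.2641356289386749, 0.16423764824867249), 71.83356475830078)
84 12021 [-4.449 -0.019  0.005] [0.04817516 0.31758429]
28 2232 [-8.9    6.802 -0.562] [0.04411752 0.31515559]
-28 912 [ 0.008 -0.526  0.038] [0.0436357 0.0617796]
-84 833 [ 0.008 -0.217  0.03 ] [0.04340619 0.05182218]
4762 [[0.56520525 0.18406278 0.23362894]
 [0.56623292 0.18834038 0.23594823]
 [0.57132082 0.19586166 0.24033649]]
```

View pics/w1.png

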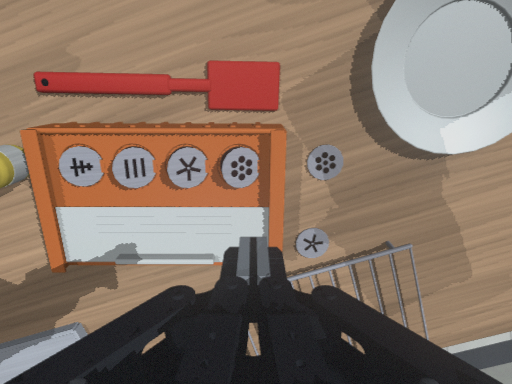

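Wrist view: discs from fir tree (81,165) to flower (240,167), closed fingertips at (252,240), with clearance from the left wall at x≈277. The wrist pose of the caddy differs from the fixed cameras by about 6 mm along the row. That is tolerable if I start a little further from the wall.

```bash
python3 -m pendant '[[0,-0.17,0.6,0,0,0,0],[0,0,0.9,0,0,0,0],[0,0,0.9,0,0,0,0],[0,0,0.9,0,0,0,0],[0,0,0.6,0,0,0,0],[0,0,0.2,0,0,0,0],[0,0,0,0,0,0,0]]'
python3 g.py
```

```text
t: 3.05
position: [0.5803, 0.2112, 0.1393]
orientation: [-3.141, -0.001, 2.828]
force: [0.1, 0.0, 0.1]
finger_gap: 0.0002
3.05 caddy xy [-0.0559  0.0914] tip z 0.0663 rpy [-3.141e+00 -1.000e-03  2.828e+00] F [0.09 0.01 0.09] gap 0.0002
```

Descend to about 49 mm in small steps.

```bash
python3 -m pendant '[[0,0,0.07,0,0,0,0],[0,0,0.07,0,0,0,0],[0,0,0.07,0,0,0,0],[0,0,0.07,0,0,0,0],[0,0,0.07,0,0,0,0],[0,0,0.05,0,0,0,0],[0,0,0,0,0,0,0]]'
python3 g.py
```

```text
t: 3.75
position: [0.5804, 0.2112, 0.1237]
orientation: [-3.142, -0.0, 2.828]
force: [-0.0, 0.5, -0.8]
finger_gap: 0.0003
3.75 caddy xy [-0.0558  0.0914] tip z 0.0507 rpy [-3.142 -0.     2.828] F [-0.05  0.51 -0.77] gap 0.0003
```

```bash
python3 -m pendant '[[0,0,0.04,0,0,0,0],[0,0,0.03,0,0,0,0],[0,0,0,0,0,0,0]]'
python3 g.py
python3 - <<'E'
from g import *
img,P=cloud("wrist"); L=(P[...,:2]-O)@R; Z=P[...,2]
cv2.imwrite("pics/w2.png",img[...,::-1])
E
```

```text
t: 4.05
position: [0.5804, 0.2112, 0.121]
orientation: [3.142, -0.0, 2.828]
force: [0.2, 0.4, 0.3]
finger_gap: -0.0003
4.05 caddy xy [-0.0558  0.0914] tip z 0.048 rpy [ 3.142 -0.     2.828] F [0.2  0.45 0.32] gap -0.0003
```

View pics/w2.png

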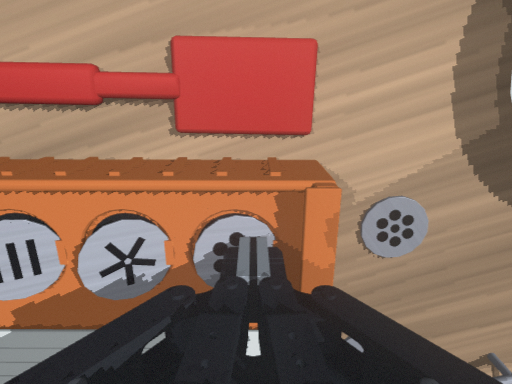

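Wrist view: fingertips at (253,260) on the left half of the flower disc (centre about (235,255)), row line well hit. Lower a touch more and start the stroke to the right.

```bash
python3 -m pendant '[[0,0,0.03,0,0,0,0],[0,-0.08,0,0,0,0,0],[0,-0.1,0,0,0,0,0],[0,-0.1,0,0,0,0,0],[0,-0.1,0,0,0,0,0],[0,-0.1,0,0,0,0,0],[0,-0.1,0,0,0,0,0],[0,-0.1,0,0,0,0,0],[0,0,0,0,0,0,0]]'
python3 g.py
python3 - <<'E'
from g import *
img,P=cloud("top"); L=(P[...,:2]-O)@R; Z=P[...,2]
for n in("top","scene"):
    img,P=cloud(n); L=(P[...,:2]-O)@R; Z=P[...,2]
    for y in(84,28,-28,-84):
        s=(abs(L[...,0]+.055)<.022)&(abs(L[...,1]-y/1e3)<.022)&(Z<.08);print(n,y,s.sum(),np.percentile(Z[s],[5,50,95]).round(4) if s.sum()>9 else '')
E
```

```text
t: 5.0
position: [0.5719, 0.1848, 0.1199]
orientation: [-3.141, -0.0, 2.827]
force: [-0.3, 0.4, 0.5]
finger_gap: -0.0001
5.0 caddy xy [-0.0557  0.0637] tip z 0.0469 rpy [-3.141 -0.     2.827] F [-0.33  0.4   0.5 ] gap -0.0001
top 84 0 
top 28 39 [0.0387 0.0455 0.0636]
top -28 203 [0.0404 0.0499 0.0641]
top -84 204 [0.0412 0.0493 0.0563]
scene 84 167 [0.0431 0.047  0.0736]
scene 28 148 [0.0423 0.052  0.0637]
scene -28 166 [0.043  0.0534 0.0642]
scene -84 150 [0.044  0.0493 0.0549]
```

```bash
cat > tilt.py <<'E'
from g import *
for n in("scene","wrist"):
    img,P=cloud(n); L=(P[...,:2]-O)@R; Z=P[...,2]; S=cv2.cvtColor(img,cv2.COLOR_RGB2HSV)[...,1]
    cv2.imwrite(f"pics/t_{n}_{sense()['t']:.2f}.png",img[...,::-1])
    for y in(84,28,-28,-84):
        s=(np.hypot(L[...,0]+.055,L[...,1]-y/1e3)<.019)&(Z<.068)&(Z>.042)&(S<90)
        if s.sum()<25: print(n,y,"few");continue
        A=np.c_[L[s],np.ones(s.sum())]; z=Z[s]; k=np.ones(len(z),bool)
        for _ in range(8):
            b=np.linalg.lstsq(A[k],z[k],rcond=None)[0]; r=abs(A@b-z); k=r<max(.0015,1.5*np.median(r))
        print(n,y,s.sum(),k.sum(),"tilt",(-b[1]).round(3),"mid z",(b@[-.055,y/1e3,1]).round(4),"p95",np.percentile(z,95).round(4))
E
python3 tilt.py; ls pics
```

```text
scene 84 94 61 tilt 0.027 mid z 0.0465 p95 0.062
scene 28 98 65 tilt 0.518 mid z 0.0561 p95 0.0633
scene -28 108 68 tilt 0.431 mid z 0.0558 p95 0.0635
scene -84 91 63 tilt 0.162 mid z 0.0512 p95 0.0557
wrist 84 2973 2682 tilt 0.065 mid z 0.0448 p95 0.0602
wrist 28 4370 4264 tilt 0.503 mid z 0.0536 p95 0.0615
wrist -28 5575 5343 tilt 0.525 mid z 0.0541 p95 0.0621
wrist -84 46 45 tilt -0.6 mid z 0.0339 p95 0.0454
scene0.png
t_scene_5.20.png
t_wrist_5.25.png
top0.png
v1.png
w1.png
w2.png
```

Disc 1 is down at about 0.05 rad and the rest still stand. Continuing the stroke.

```bash
python3 -m pendant '[[0,-0.12,0,0,0,0,0],[0,-0.12,0,0,0,0,0],[0,-0.12,0,0,0,0,0],[0,-0.12,0,0,0,0,0],[0,-0.12,0,0,0,0,0],[0,-0.12,0,0,0,0,0],[0,-0.12,0,0,0,0,0],[0,-0.12,0,0,0,0,0],[0,-0.12,0,0,0,0,0],[0,-0.12,0,0,0,0,0],[0,-0.12,0,0,0,0,0],[0,-0.1,0,0,0,0,0]]'
python3 g.py; python3 tilt.py
```

```text
t: 6.45
position: [0.5543, 0.1309, 0.1199]
orientation: [3.142, -0.0, 2.828]
force: [0.0, 0.7, 1.1]
finger_gap: 0.0001
6.45 caddy xy [-0.0557  0.0069] tip z 0.0469 rpy [ 3.142 -0.     2.828] F [0.03 0.66 1.11] gap 0.0001
scene 84 98 61 tilt 0.069 mid z 0.0468 p95 0.0508
scene 28 90 55 tilt 0.088 mid z 0.0469 p95 0.0606
scene -28 94 62 tilt 0.476 mid z 0.0569 p95 0.0644
scene -84 95 67 tilt 0.183 mid z 0.0501 p95 0.0556
wrist 84 3609 3581 tilt 0.06 mid z 0.0449 p95 0.0462
wrist 28 3096 2846 tilt 0.059 mid z 0.0448 p95 0.0589
wrist -28 4344 4226 tilt 0.525 mid z 0.0542 p95 0.0623
wrist -84 4433 4342 tilt 0.235 mid z 0.0482 p95 0.052
```

Works as computed; go on over discs 3 and 4.

```bash
python3 -m pendant '[[0,-0.12,0,0,0,0,0],[0,-0.12,0,0,0,0,0],[0,-0.12,0,0,0,0,0],[0,-0.12,0,0,0,0,0],[0,-0.12,0,0,0,0,0],[0,-0.12,0,0,0,0,0],[0,-0.12,0,0,0,0,0],[0,-0.12,0,0,0,0,0],[0,-0.12,0,0,0,0,0],[0,-0.12,0,0,0,0,0],[0,-0.12,0,0,0,0,0],[0,-0.1,0,0,0,0,0]]'
python3 g.py; python3 -m pendant '[[0,-0.12,0,0,0,0,0],[0,-0.12,0,0,0,0,0],[0,-0.12,0,0,0,0,0],[0,-0.12,0,0,0,0,0],[0,-0.12,0,0,0,0,0],[0,-0.12,0,0,0,0,0],[0,-0.12,0,0,0,0,0],[0,-0.12,0,0,0,0,0],[0,-0.12,0,0,0,0,0],[0,-0.12,0,0,0,0,0],[0,-0.06,0,0,0,0,0],[0,0,0,0,0,0,0]]'
python3 g.py; python3 tilt.py
```

```text
t: 7.75
position: [0.5368, 0.0769, 0.1199]
orientation: [3.142, -0.0, 2.828]
force: [0.2, 0.2, 0.6]
finger_gap: -0.0002
7.75 caddy xy [-0.0557 -0.0498] tip z 0.0469 rpy [ 3.142 -0.     2.828] F [0.19 0.23 0.61] gap -0.0002
t: 8.95
position: [0.5213, 0.029, 0.1199]
orientation: [-3.142, -0.0, 2.827]
force: [0.3, 0.3, -0.2]
finger_gap: -0.0003
8.95 caddy xy [-0.0556 -0.1002] tip z 0.0469 rpy [-3.142 -0.     2.827] F [ 0.3   0.33 -0.2 ] gap -0.0003
scene 84 101 66 tilt 0.088 mid z 0.0474 p95 0.0504
scene 28 96 64 tilt 0.062 mid z 0.0477 p95 0.0512
scene -28 88 58 tilt -0.024 mid z 0.0468 p95 0.0499
scene -84 84 52 tilt 0.079 mid z 0.0464 p95 0.0646
wrist 84 few
wrist 28 2375 2362 tilt 0.065 mid z 0.0448 p95 0.0463
wrist -28 3601 3583 tilt 0.061 mid z 0.0448 p95 0.0461
wrist -84 2818 2365 tilt 0.064 mid z 0.0448 p95 0.0635
```

All four are down at about 0.06 rad. Rising and moving behind the ridge.

```bash
python3 -m pendant '[[0,0,-0.3,0,0,0,0],[0,0,-0.6,0,0,0,0],[0,0,-0.6,0,0,0,0],[0,0,-0.5,0,0,0,0],[-0.6,0.5,0,0,0,0,0],[-0.8,0.6,0,0,0,0,0],[-0.8,0.6,0,0,0,0,0],[-0.7,0.5,0,0,0,0,0],[-0.4,0.3,0,0,0,0,0],[0,0,0,0,0,0,0]]'
python3 g.py;python3 tilt.py
python3 - <<'E'
from g import *
img,P=cloud("wrist"); cv2.imwrite("pics/w3.png",img[...,::-1])
for n in("wrist","scene"):
    img,P=cloud(n); L=(P[...,:2]-O)@R; Z=P[...,2]
    s=(abs(Z-.066)<.004)&(abs(L[...,1])<.07)&(L[...,0]>.02)&(L[...,0]<.07); print(n,s.sum(),np.percentile(L[s],[2,50,98],0).round(4).tolist())
E
```

```text
t: 10.05
position: [0.6793, 0.0848, 0.2003]
orientation: [3.141, 0.001, 2.829]
force: [-1.5, 0.8, 0.1]
finger_gap: -0.0002
10.05 caddy xy [0.0774 0.0018] tip z 0.1273 rpy [3.141e+00 1.000e-03 2.829e+00] F [-1.47  0.81  0.13] gap -0.0002
scene 84 95 70 tilt 0.056 mid z 0.0469 p95 0.0506
scene 28 93 67 tilt 0.03 mid z 0.0468 p95 0.0504
scene -28 few
scene -84 few
wrist 84 1710 1643 tilt 0.066 mid z 0.045 p95 0.0466
wrist 28 1723 1658 tilt 0.064 mid z 0.0448 p95 0.0465
wrist -28 1737 1661 tilt 0.059 mid z 0.0449 p95 0.0464
wrist -84 1747 1676 tilt 0.063 mid z 0.0449 p95 0.0465
wrist 1735 [[0.0462, -0.0551], [0.0488, -0.0039], [0.0525, 0.049]]
scene 81 [[0.0467, -0.0534], [0.0519, 0.0004], [0.0553, 0.0516]]
```

View pics/w3.png

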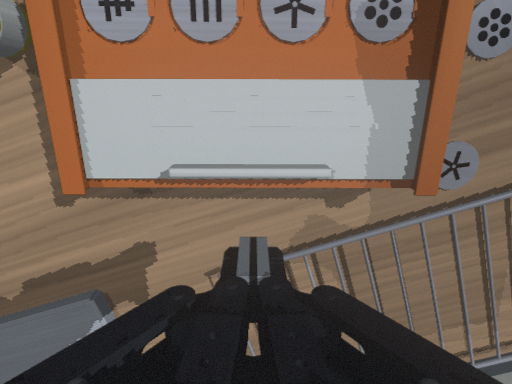

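Wrist view: all discs flat; the ridge lies at (170–330,172), with the fingertips (253,240) behind it and centred. I check the rack's height before descending.

Run:
```python
from g import *
for n in("top","scene"):
    P=np.load(n+".npy"); L=(P[...,:2]-O)@R; s=(L[...,0]>.073)&(L[...,0]<.15)&(abs(L[...,1])<.08); print(n,np.nanpercentile(P[s][:,2],[50,95,100]))
```

```text
top [0.00073907 0.019227   0.03083961]
scene [0.00108327 0.01980582 0.02675756]
```

```bash
python3 -m pendant '[[0,0,0.4,0,0,0,0],[0,0,0.5,0,0,0,0],[0,0,0.5,0,0,0,0],[0,0,0.33,0,0,0,0],[0,0,0,0,0,0,0]]'
python3 g.py; python3 -m pendant '[[0.1,0,0,0,0,0,0],[0.1,0,0,0,0,0,0],[0.1,0,0,0,0,0,0],[0.15,0,0,0,0,0,0],[0.15,0,0,0,0,0,0],[0.15,0,0,0,0,0,0],[0.15,0,0,0,0,0,0],[0.15,0,0,0,0,0,0],[0.15,0,0,0,0,0,0],[0,0,0,0,0,0,0]]'
python3 g.py
```

```text
t: 10.8
position: [0.6769, 0.0836, 0.1283]
orientation: [-3.14, -0.003, 2.828]
force: [0.1, 0.8, -0.1]
finger_gap: 0.0004
10.8 caddy xy [ 0.0755 -0.0001] tip z 0.0553 rpy [-3.140e+00 -3.000e-03  2.828e+00] F [ 0.07  0.84 -0.11] gap 0.0004
t: 11.8
position: [0.6313, 0.0989, 0.1306]
orientation: [-3.141, -0.001, 2.828]
force: [-0.4, -1.0, -0.8]
finger_gap: -0.0002
11.8 caddy xy [0.0274 0.0003] tip z 0.0576 rpy [-3.141e+00 -1.000e-03  2.828e+00] F [-0.41 -1.   -0.8 ] gap -0.0002
```

```bash
python3 -m pendant '[[0.13,0,0,0,0,0,0],[0.15,0,0,0,0,0,0],[0.15,0,0,0,0,0,0],[0.15,0,0,0,0,0,0],[0.15,0,0,0,0,0,0],[0.1,0,0,0,0,0,0],[0.06,0,0,0,0,0,0],[0,0,0,0,0,0,0]]'
python3 g.py; python3 -m pendant '[[0.03,0,0,0,0,0,0],[0.03,0,0,0,0,0,0],[0.03,0,0,0,0,0,0],[0,0,0,0,0,0,0]]'
python3 g.py
python3 - <<'E'
from g import *
for n in("wrist","scene"):
    img,P=cloud(n); cv2.imwrite(f"pics/d_{n}.png",img[...,::-1]); L=(P[...,:2]-O)@R; Z=P[...,2]
    s=(abs(Z-.066)<.004)&(abs(L[...,1])<.07)&(L[...,0]>-.06)&(L[...,0]<.07); print(n,s.sum(),np.percentile(L[s],[2,50,98],0).round(4).tolist())
E
```

```text
t: 12.6
position: [0.5979, 0.1097, 0.1307]
orientation: [-3.141, -0.001, 2.828]
force: [-0.1, 0.3, 0.4]
finger_gap: -0.0001
12.6 caddy xy [-0.0077  0.0003] tip z 0.0577 rpy [-3.141e+00 -1.000e-03  2.828e+00] F [-0.06  0.27  0.43] gap -0.0001
t: 13.0
position: [0.5948, 0.1107, 0.1307]
orientation: [3.142, -0.0, 2.828]
force: [0.9, -0.2, -0.9]
finger_gap: -0.0001
13.0 caddy xy [-0.011   0.0002] tip z 0.0577 rpy [ 3.142 -0.     2.828] F [ 0.93 -0.21 -0.95] gap -0.0001
wrist 3862 [[-0.0297, -0.0543], [-0.0269, -0.0022], [-0.0183, 0.0491]]
scene 41 [[-0.0275, -0.0531], [-0.0233, 0.0316], [-0.0006, 0.0542]]
```

View pics/d_wrist.png

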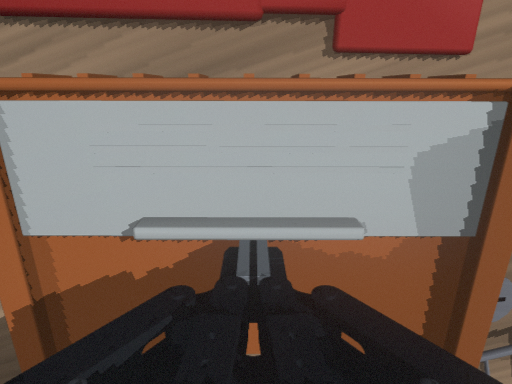

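The door has followed: ridge at (135–365,230) with the fingertips on it and the panel's front edge near the stop. I push on in 1 mm steps until the force rises.

```bash
python3 -m pendant '[[0.03,0,0,0,0,0,0],[0.03,0,0,0,0,0,0],[0.03,0,0,0,0,0,0],[0,0,0,0,0,0,0]]'
python3 g.py; python3 -m pendant '[[0.02,0,0,0,0,0,0],[0.02,0,0,0,0,0,0],[0,0,0,0,0,0,0]]'
python3 g.py
```

```text
t: 13.5
position: [0.5919, 0.1116, 0.1308]
orientation: [3.141, 0.001, 2.828]
force: [4.0, -2.3, -1.1]
finger_gap: -0.0001
13.5 caddy xy [-0.0141  0.0002] tip z 0.0578 rpy [3.141e+00 1.000e-03 2.828e+00] F [ 3.96 -2.28 -1.07] gap -0.0001
t: 13.8
position: [0.5915, 0.1117, 0.1309]
orientation: [3.14, 0.004, 2.828]
force: [10.6, -4.1, -5.4]
finger_gap: 0.0
13.8 caddy xy [-0.0144  0.0002] tip z 0.0579 rpy [3.14  0.004 2.828] F [10.61 -4.07 -5.44] gap 0.0
```

The force jumps with no further travel, at exactly the predicted shut position. Hold briefly, back off and retreat upward.

```bash
python3 -m pendant '[[0,0,0,0,0,0,0],[-0.15,0,0,0,0,0,0],[-0.3,0,0,0,0,0,0],[0,0,-0.4,0,0,0,0],[0,0,-0.8,0,0,0,0],[0,0,-0.8,0,0,0,0],[0,0,-0.8,0,0,0,0],[-0.6,0.6,-0.4,0,0,0,0],[-0.7,0.7,0,0,0,0,0],[-0.7,0.7,0,0,0,0,0],[-0.3,0.3,0,0,0,0,0],[0,0,0,0,0,0,0]]'
python3 g.py
python3 - <<'E'
from g import *
for n in("wrist","scene","top"):
    img,P=cloud(n); cv2.imwrite(f"pics/e_{n}.png",img[...,::-1]); L=(P[...,:2]-O)@R; Z=P[...,2]
    s=(abs(Z-.066)<.004)&(abs(L[...,1])<.07)&(L[...,0]>-.06)&(L[...,0]<.07); print(n,s.sum(),np.percentile(L[s],[2,50,98],0).round(4).tolist() if s.any() else '')
    if n!="wrist":
        a=cv2.imread(f"pics/{n}0.png").astype(int); 
        for q in["spatula","jar","press","plate","mug","spare_a"]:
            for o in outline_of(q,n)[:2]:
                m=o["pixels"]; P0=np.load(n+".npy"); print(q,round(o["p"],2),np.nanmedian(P[m],0).round(3),"then, same pixels",np.nanmedian(P0[m],0).round(3),"colour diff",abs(img[...,::-1].astype(int)-a)[m].mean().round(1))
a=cv2.imread("pics/e_top.png")[95:215,145:305]; b=cv2.imread("pics/e_scene.png")[170:290,190:350]
cv2.imwrite("pics/v2.png",np.vstack([cv2.resize(x,None,fx=2.5,fy=2.5,interpolation=3) for x in(a,b)]))
E
```

```text
t: 15.0
position: [0.7242, 0.1667, 0.2576]
orientation: [-3.142, -0.001, 2.829]
force: [-1.1, -0.7, -1.2]
finger_gap: -0.0
15.0 caddy xy [0.0947 0.0935] tip z 0.1846 rpy [-3.142e+00 -1.000e-03  2.829e+00] F [-1.06 -0.67 -1.24] gap -0.0
wrist 1600 [[-0.0331, -0.0554], [-0.0294, -0.0032], [-0.0262, 0.0491]]
scene 17 [[-0.0305, -0.0538], [-0.0262, -0.0413], [-0.0241, -0.0319]]
spatula 0.56 [0.494 0.232 0.009] then, same pixels [0.494 0.231 0.008] colour diff 17.0
jar 0.73 [ 0.512 -0.055  0.051] then, same pixels [ 0.513 -0.055  0.052] colour diff 14.2
jar 0.59 [ 0.342 -0.467  0.054] then, same pixels [ 0.342 -0.468  0.054] colour diff 14.9
press 0.58 [ 0.582 -0.454  0.049] then, same pixels [ 0.581 -0.455  0.049] colour diff 27.1
plate 0.85 [0.547 0.467 0.011] then, same pixels [0.547 0.467 0.012] colour diff 14.9
mug 0.94 [ 0.337 -0.466  0.055] then, same pixels [ 0.338 -0.465  0.054] colour diff 15.3
mug 0.68 [0.538 0.056 0.054] then, same pixels [0.536 0.055 0.048] colour diff 92.2
spare_a 0.7 [0.717 0.256 0.004] then, same pixels [0.717 0.256 0.004] colour diff 10.2
spare_a 0.48 [0.618 0.299 0.004] then, same pixels [0.618 0.298 0.004] colour diff 8.4
top 15 [[-0.0328, -0.0594], [-0.0299, -0.0416], [-0.0253, -0.0304]]
jar 0.74 [ 0.493 -0.056  0.073] then, same pixels [ 0.494 -0.056  0.073] colour diff 22.0
press 0.93 [ 0.557 -0.458  0.052] then, same pixels [ 0.556 -0.458  0.053] colour diff 25.8
plate 0.8 [0.591 0.478 0.011] then, same pixels [0.591 0.478 0.011] colour diff 25.2
mug 0.57 [ 0.332 -0.481  0.038] then, same pixels [ 0.332 -0.481  0.037] colour diff 22.4
```

View pics/v2.png

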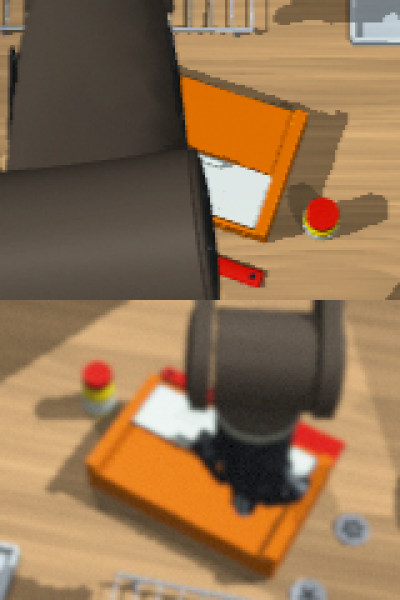

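The picture shows the door shut against the front stop, with the ridge at caddy x ≈ −29 mm as expected. The bystanders are unmoved and the arm is clear of everything.

```bash
python3 -c "
from bench import *
print(sign_off())"
```

```text
the job is handed in; nothing more can be done
None
```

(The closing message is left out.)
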